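# Tip a reference plate up out of its cradle and rack it

## Task

Press down the notch end of the thin plate that lies flush in the tip-up cradle, so that its other end tips up and stays up, then lift the plate out and stand it fully down in the empty leaning stand, leaning like the other two plates. Leave those two plates and the loose things on the bench where they are, and do not let the plate fall to the bench.

Things in the scene. Friction and masses are not known exactly. Their poses are not given: they have to be found in the camera images.
- plate_center (a point): Centre of the aluminium plate, 130 x 90 x 6 mm (x, y, z), with engraved scale lines on both faces, about 0.19 kg. It starts lying flat in the cradle's pocket, top flush with the walls. Axes: x along its 130 mm length, towards the end to press, y across its width, z normal to its face (up as it lies). Once tipped up it leans about 45 degrees, -x end raised.
- cradle: Grey tip-up cradle fixed to the bench, an open frame 146 x 107 mm, 68 mm high; origin at the centre of its underside, x along its length towards the notched end (to the right, -y, within 0.3 rad), z up. Pocket 134 x 95 mm, walls 6 mm; the slippery +x end wall has a notch 56 mm wide, 56 mm deep. The plate lies on a ledge at the -x end and a deck that ends in a ridge; hollow between.
- cradle_ridge (a point): The ridge the plate tips about, at cradle x = +8 mm, 62 mm up (level with the underside of the flat plate, whose centre is 8 mm on the -x side of it). From here a slippery slope goes down 45 degrees towards +x, to a stop 75 mm along the slope. Axes as the cradle's.
- cradle_press (a point): Where to press: on the top face of the flat plate at cradle x = +45 mm, 68 mm up. When a fingertip has pushed it straight down here by 20 to 30 mm (the broader the tip the less) it meets the slope and stops firmly; let go, it slides down to the stop and stays tipped. Axes as the cradle's.
- cradle_deck (a point): Centre of the plate as it lies flat in the cradle (cradle x = y = 0, 65 mm up); axes as the cradle's. When tipped, the plate's raised end stands at cradle x about -31 mm, some 35 mm above the wall tops, free to be pinched by its 6 mm thickness and pulled out along the slope.
- empty_slot (a point): Centre of a plate standing fully down in the empty stand, 74 mm up. Axes as the seated plate's: x down along the slot, 60 degrees below horizontal, to the right; y across; z normal to the plate's upper face. The backrest is on the left, its face at z = -3 mm; the front lip is at z = +11 mm; cheeks at y = +-49 mm; the slot's bottom at x = +65 mm.
- stand_empty: The empty one of three like grey leaning stands fixed to the bench: foot 110 mm square, 8 mm thick. Origin on the bench 74 mm under empty_slot, x horizontally to the right (-y) within 0.3 rad, z up. Along the slot's x axis the cheeks begin at +35 mm, the front lip at +47 mm and the backrest (80 mm wide, 6 mm thick) at -22 mm, 95 mm above the bench at most.
- plate_b_center (a point): Centre of a second, like plate already standing in one of the other two stands, at 60 degrees; its top edge is 130 mm above the bench. Axes as the seated plate's. To be left alone.
- plate_c_center (a point): Centre of a third, like plate already standing in the last stand, in the same way. To be left alone.
- air_blower: Bystander: rubber-bulb air blower with a nozzle, 59 mm across, 124 mm high, standing; origin at the middle of its underside. To be left where it is.
- cleaner_bottle: Bystander: white bottle with a red nozzle, 51 mm across, 137 mm high, standing; origin at the middle of its underside. To be left where it is.
- ref_block: Bystander: round steel reference block, 60 mm across, 12 mm high, lying; origin at the middle of its underside. To be left where it is.
- screwdriver: Bystander: screwdriver with a red handle, 24 x 184 x 24 mm, lying along y; origin at the middle of its underside. To be left where it is.
- dial_gauge: Bystander: dial gauge, 96 x 58 x 24 mm, lying; origin at the middle of its underside. To be left where it is.
- tip_box: Bystander: small box, 41 x 61 x 19 mm; origin at the middle of its underside. To be left where it is.
- plug_gauge: Bystander: plug gauge, 20 x 106 x 17 mm, lying along y; origin at the middle of its underside. To be left where it is.
- plate: The same plate as plate_center; origin and axes as there.

How it is judged:
By the outcome, as a careful person would: the job done as asked, in the order asked, and still so for the second after the job is handed in, with the robot touching nothing.
It also fails if it takes over 58 s, if anything falls off the work surface, if the arm or the gripper's body presses on something with over 40 N, if the wrist force passes 120 N, or if a joint passes its speed limit or range.

## Robot

A 6-joint arm with a two-finger parallel gripper is mounted at the origin on a cart in front of the work surface, level with it; the furniture and walls round the work are solid. World frame = base frame: x ahead of the robot, y to its left, z up, the work surface at z = 0. Lengths are in m, angles in rad, forces in N, time in s.
With the tool pointing down it reaches from about 0.375 to 0.9 m from the base axis. Payload 3.1 kg.
Tool frame: the origin (TCP) lies where the fingers leave the gripper's body, on its centre line; the fingertips stand 70 mm ahead of it and the grasp point (between the pads) lies 51 mm ahead of it; z points along the fingers, y is the line along which they close (so a half turn about z gives the same grasp; the last joint's range is limited). The gripper opens to 87 mm and grips with 3 to 60 N. Pads are 19 mm wide; open, the fingers measure 117 mm over their backs; the gripper's body (75 mm by 190 mm) begins 51 mm behind the grasp point.
Start: joints at [1.004, 0.527, 1.433, -0, 1.181, -0.178], TCP at [0.236, 0.579, 0.292] pointing down, gripper open.
Joint ranges: [-3.08, 3.08], [-0.75, 2.2], [0.22, 2.44], [-1.43, 4.57], [0, 2.65], [-2.85, 2.85]. Speed limits (rad/s): [2.79, 2.79, 3.14, 3.14, 3.14, 3.14].

## Interface

Orientations are given as a unit quaternion [x, y, z, w].
In Python, from rig import robot gives the robot as it stands.
- The arm moves only by the tool send_rows, never from a script. Its argument "deltas" is text: rows parted by semicolons, each of 7 numbers parted by spaces: the shift along the tool's x, y, z in mm, then the turn, a rotation vector about the tool's x, y, z in degrees, then the opening, from 0 (shut) to 1 (fully open). A call has 1 to 10 rows; each row shifts and turns the commanded pose from where the row before left it, along the tool's axes as they then stand; what a row does not reach is not made up. A row lasts 1/8 s, in which the tool goes at most 62.5 mm and 10.7 degrees, less where a joint would pass 70% of its speed; a pose out of reach is approached as far as the arm can. A call is refused whole if a number of a shift passes 62.5 or a number of a turn 10.7, either way. A call with a gripper value outside its range is refused whole. The fingers move at their own pace and stop on an object; "newtons" is the grip in N (left out, the last holds). Time passes only in rows, so rows that do not move let the fingers close. It gives the time, the measured TCP pose, the force, the opening and the grip force at its end, in the units of the state.
- robot.get_obs(): the state, without advancing time (a new reading comes with each control period).
- robot.camera(name): name is "side" or "top" or "wrist"; returns a dict with "image" (384x512x3 uint8, red, green, blue), "depth" (384x512 float32, m along the optical axis (not along the pixel's ray), 0 where there is no reading), "fovy" (degrees; the focal length in pixels is half the picture's height over the tangent of half this angle, whatever the lens; pixels are square), "cx", "cy" (the principal point, pixels), "rvec" (rotation vector, rad) and "tvec" (3), from world to camera coordinates, as OpenCV has them. Camera axes: x right, y down, z forward; pixel columns grow to the right and rows downward; lengths in m; the calibration is good to about 2 mm. A picture is of the moment at which its call begins.
- robot.hand_in(): hands the job in; it is judged then, once.
Trained networks look in the newest picture that a camera, given by its name, has taken for a name from the list of things; names that differ only in an ending like _2 or _b are one class to them, and where a whole thing is asked for, a point or a joint stands for the part that bears it (a point fixed in the world has none). Each returns a list of dicts, best first, with "p" (0 to 1); they miss things now and then, are a little off and sometimes report something else, mostly with a low value. They report only what shows in the picture. A call takes as long as a camera call.
- robot.find_in(camera, thing): "box" ([left, top, right, bottom] in pixels, round what is visible of it).
- robot.cut_out(camera, thing): "region" (384x512 bool, what is visible of it) and "box" ([left, top, right, bottom] in pixels, round what is visible of it).
The state is a dict: "time": time; "q": joint angles; "joint_velocities": joint speeds; "joint_torque": joint torques, N m; "position": TCP position; "tool_rot": TCP orientation; "ft_force": force on the tool from outside, world axes, zero at the start; "moment": the same for the moment, N m; "grip_width": finger opening in m; "grip_force": force on a finger pad.
Only numpy, scipy, OpenCV 4.12 (cv2) and the standard library are available. Lean on these libraries where they do the work, as an engineer would, in place of code of your own. Each camera call takes 0.05 s, during which the arm holds its last target. There are 200 camera calls.

## Working session

There is one attempt and no reset: what is moved stays moved. The work goes in short steps, Python scripts to look and compute and a tool call to move; the robot and the scene stay as the last step left them, time stands still between calls to the robot, and variables do not carry over. Pictures are saved under pics/ and viewed, at most 10 in all, crops included, and the job is handed in when it is done.

Besides the shell and the picture viewer there is one more tool, called after "Request:" in YAML: its name, and indented under it one key for each argument. send_rows: Moves the arm, as the interface text tells. Its arguments: {"type":"object","properties":{"deltas":{"type":"string"},"newtons":{"type":"number"}},"required":["deltas"]}

```bash
ls; mkdir -p pics
cat > h.py <<'E'
import numpy as np, cv2
from rig import robot
from scipy.spatial.transform import Rotation as R
def cam(n):
    c=robot.camera(n); c['f']=192/np.tan(np.radians(c['fovy'])/2); c['Rm']=cv2.Rodrigues(np.array(c['rvec'],float))[0]; c['t']=np.array(c['tvec'],float).ravel(); return c
def world(c):
    v,u=np.mgrid[0:384,0:512]; d=c['depth']
    P=np.stack([(u-c['cx'])/c['f']*d,(v-c['cy'])/c['f']*d,d],-1)
    W=(P-c['t'])@c['Rm']; W[d==0]=np.nan; return W
def proj(c,p):
    q=np.atleast_2d(p)@c['Rm'].T+c['t']; return q[:,:2]/q[:,2:]*c['f']+[c['cx'],c['cy']]
def save(c,n): cv2.imwrite(n,c['image'][...,::-1])
E
python3 - <<'E'
from h import *
ims=[]
for n in ['top','side']:
    c=cam(n); W=world(c); ims.append(c['image'])
    np.savez(n+'.npz',W=W,im=c['image'])
    for t in ['plate','cradle','stand_empty','plate_b_center','air_blower','cleaner_bottle','ref_block','screwdriver','dial_gauge','tip_box','plug_gauge']:
        for r in robot.cut_out(n,t)[:3]:
            if r['p']<.3: continue
            w=W[r['region']]; w=w[~np.isnan(w[:,0])]
            print(n,t,round(r['p'],2),np.round(r['box']),np.round(np.median(w,0),3) if len(w) else None, np.round(np.percentile(w,98,0),3) if len(w) else None)
cv2.imwrite('pics/a.png',cv2.resize(np.vstack(ims),(400*1,600))[...,::-1])
cv2.imwrite('pics/top.png',cv2.resize(ims[0],(800,600))[...,::-1])
print(robot.get_obs())
E
```

```text
pics
top plate 0.6 [223. 187. 270. 224.] [ 0.498 -0.083  0.068] [ 0.546 -0.018  0.073]
top plate 0.58 [292. 200. 308. 232.] [ 0.458 -0.239  0.084] [ 0.501 -0.21   0.131]
top plate 0.37 [258. 242. 290. 254.] [ 0.368 -0.159  0.016] [ 0.376 -0.107  0.021]
top cradle 0.66 [221. 183. 273. 230.] [ 0.487 -0.08   0.066] [ 0.561 -0.005  0.071]
top cradle 0.51 [353. 186. 372. 216.] [ 0.501 -0.415  0.092] [ 0.544 -0.385  0.133]
top stand_empty 0.6 [172. 190. 208. 229.] [0.487 0.087 0.032] [0.543 0.145 0.091]
top plate_b_center 0.63 [351. 183. 371. 215.] [ 0.501 -0.416  0.089] [ 0.549 -0.383  0.133]
top cleaner_bottle 0.6 [268. 132. 291. 158.] [ 0.669 -0.184  0.089] [ 0.693 -0.162  0.126]
top cleaner_bottle 0.56 [190. 138. 208. 158.] [0.695 0.061 0.012] [0.723 0.086 0.017]
top ref_block 0.71 [192. 137. 213. 158.] [0.695 0.058 0.012] [0.724 0.086 0.017]
top screwdriver 0.48 [188. 248. 248. 254.] [0.363 0.043 0.021] [0.372 0.092 0.027]
top screwdriver 0.36 [222. 182. 274. 229.] [ 0.472 -0.077  0.066] [ 0.561 -0.006  0.071]
top screwdriver 0.32 [309. 144. 329. 164.] [ 0.665 -0.318  0.022] [ 0.692 -
[... 1666 characters left out ...]
[ 1.00450433e+00,  5.27511642e-01,  1.43274616e+00,  1.00623887e-05,
        1.18138759e+00, -1.78501082e-01]), 'joint_velocities': array([ 2.19520957e-03, -4.28682361e-05,  1.07654463e-03, -9.11476068e-04,
        9.32206319e-04, -2.99892152e-03]), 'joint_torque': array([-1.26190938e-03, -4.40032554e+01, -1.76980484e+01,  6.33269269e-02,
        5.04074595e-02, -3.51117910e-05]), 'position': array([0.23628912, 0.57856826, 0.29222651]), 'tool_rot': array([ 1.92684680e-01,  9.81260726e-01, -2.28708543e-05, -1.39308569e-05]), 'ft_force': array([ 0.07925809,  0.84889466, -0.27058625]), 'moment': array([-0.00027713, -0.01217423, -0.0028069 ]), 'grip_force': 0.0, 'grip_width': 0.0868552591765359}
```

View pics/top.png

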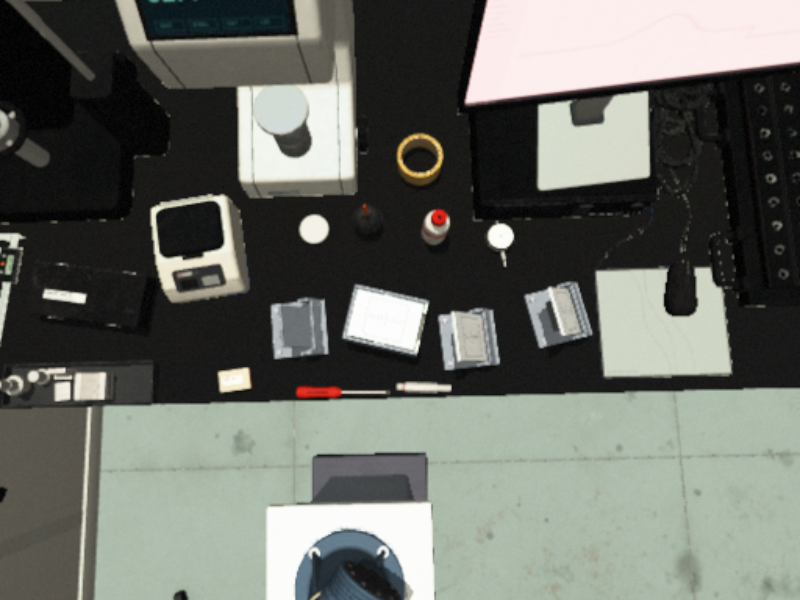

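View pics/a.png

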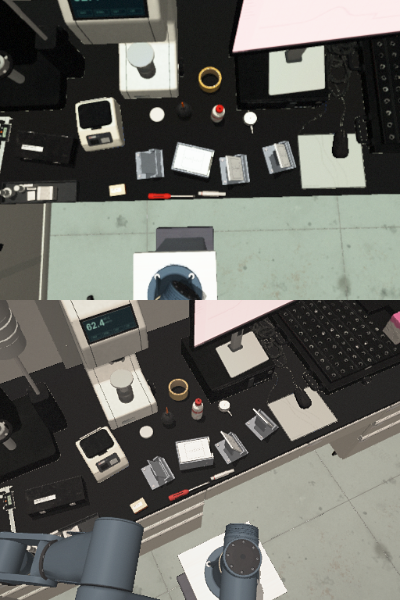

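```bash
cat >> h.py <<'E'
def rows(p,Rt,op,n=None,p0=None,R0=None):
    "print rows from measured (or given) pose to target pose (world)"
    o=robot.get_obs(); p0=np.array(o['position']) if p0 is None else p0
    R0=R.from_quat(o['tool_rot']) if R0 is None else R0
    rv=(R0.inv()*Rt).as_rotvec(); d=np.array(p)-p0
    n=n or int(max(np.ceil(np.linalg.norm(d)/.055),np.ceil(np.degrees(np.linalg.norm(rv))/10),1))
    print(n,'rows; cart mm',np.round(d*1e3,1),'turn',np.round(np.degrees(rv),2))
    for k in range(n):
        Rk=R0*R.from_rotvec(rv*k/n)
        print(' '.join(f'{v:.1f}' for v in [*(Rk.inv().apply(d/n)*1e3),*np.degrees(rv/n)]),op,end='; ')
    print()
def axes(x,z):
    z=np.array(z)/np.linalg.norm(z); x=np.array(x)-np.dot(x,z)*z; x/=np.linalg.norm(x)
    return R.from_matrix(np.stack([x,np.cross(z,x),z],1))
E
python3 - <<'E'
from h import *
rows([.47,.0,.40],axes([0,1,0],[0,0,-1]),0)
for n in ['top','side']:
    d=np.load(n+'.npz'); W=d['W']
    m=(W[...,2]>.06)&(W[...,2]<.075)&(abs(W[...,1]+.08)<.09)&(abs(W[...,0]-.49)<.085)
    P=W[m][:,:2]; r=cv2.minAreaRect((P*1000).astype(np.float32)); print(n,r,len(P))
E
```

```text
12 rows; cart mm [ 233.7 -578.6  107.8] turn [-0.    0.   67.78]
-36.3 -37.3 -9.0 -0.0 0.0 5.6 0; -39.8 -33.5 -9.0 -0.0 0.0 5.6 0; -42.9 -29.4 -9.0 -0.0 0.0 5.6 0; -45.5 -25.1 -9.0 -0.0 0.0 5.6 0; -47.8 -20.5 -9.0 -0.0 0.0 5.6 0; -49.6 -15.7 -9.0 -0.0 0.0 5.6 0; -50.9 -10.7 -9.0 -0.0 0.0 5.6 0; -51.7 -5.7 -9.0 -0.0 0.0 5.6 0; -52.0 -0.5 -9.0 -0.0 0.0 5.6 0; -51.8 4.6 -9.0 -0.0 0.0 5.6 0; -51.1 9.7 -9.0 -0.0 0.0 5.6 0; -49.9 14.6 -9.0 -0.0 0.0 5.6 0; 
top ((498.2171936035156, -82.599609375), (145.64463806152344, 107.17533874511719), 75.25936889648438) 1639
side ((498.7054138183594, -82.15864562988281), (146.5889434814453, 111.45833587646484), 75.11705017089844) 1237
```

Request:
send_rows:
  deltas: "-36 -37 -9 0 0 5.6 0; -40 -33 -9 0 0 5.6 0; -43 -29 -9 0 0 5.6 0; -46 -25 -9 0 0 5.6 0; -48 -21 -9 0 0 5.6 0; -50 -16 -9 0 0 5.6 0; -51 -11 -9 0 0 5.6 0; -52 -6 -9 0 0 5.6 0; -52 0 -9 0 0 5.6 0; -52 5 -9 0 0 5.6 0"

```text
time: 2.45
position: [0.4349, 0.0947, 0.3829]
tool_rot: [0.632, 0.775, 0.0, 0.0]
ft_force: [0.3, -0.0, -0.5]
grip_width: 0.0019
grip_force: 0.0
```

Request:
send_rows:
  deltas: "-51 10 -9 0 0 5.6 0; -50 15 -9 0 0 5.6 0; 0 0 0 0 0 0 0"

```text
time: 2.82
position: [0.4769, -0.0029, 0.4011]
tool_rot: [0.705, 0.709, 0.001, 0.002]
ft_force: [-0.6, 0.0, -0.3]
grip_width: 0.0002
grip_force: 0.0
```

Run:
```python
from h import *
c=cam('wrist'); save(c,'pics/w1.png'); W=world(c); np.savez('w1.npz',W=W,im=c['image'])
print(robot.get_obs()['position'],robot.get_obs()['q'],c['fovy'],-c['Rm'].T@c['t'],c['Rm'][2])
m=(W[...,2]>.055)&(W[...,2]<.078)&(abs(W[...,1]+.08)<.09)&(abs(W[...,0]-.49)<.085)
P=W[m]; print('cradle',cv2.minAreaRect((P[:,:2]*1000).astype(np.float32)),np.median(P[:,2]),len(P))
m=(W[...,2]>.002)&(W[...,2]<.014)&(abs(W[...,1]-.09)<.075)&(abs(W[...,0]-.485)<.085)
P=W[m]; print('foot',cv2.minAreaRect((P[:,:2]*1000).astype(np.float32)),np.median(P[:,2]),len(P))
# backrest
m=(W[...,2]>.03)&(W[...,2]<.088)&(abs(W[...,1]-.09)<.07)&(abs(W[...,0]-.485)<.08)
P=W[m]; 
for r in range(300):
    s=P[np.random.default_rng(r).choice(len(P),3,False)]; nn=np.cross(s[1]-s[0],s[2]-s[0]); L=np.linalg.norm(nn)
    if L<1e-6: continue
    k=(abs((P-s[0])@nn/L)<.0015); 
    if r==0 or k.sum()>b.sum(): b=k
Q=P[b]; m0=Q.mean(0); n=np.linalg.svd(Q-m0)[2][2]; print('backrest',len(Q),len(P),m0,n*np.sign(n[2]), 'ext',Q.min(0),Q.max(0))
```

```text
[ 0.47544133 -0.0010276   0.4004215 ] [-2.37944297e-01  1.97211509e-01  1.64408687e+00  2.87978503e-04
  1.29982639e+00 -2.45262268e-01] 61.32841136456087 [0.47617742 0.07556226 0.49433136] [ 0.0050071  -0.28427385 -0.95873005]
cradle ((503.61090087890625, -71.87722778320312), (125.57593536376953, 106.83978271484375), 75.44871520996094) 0.0690583255420602 5560
foot ((484.93048095703125, 89.7471923828125), (169.8114776611328, 149.5064697265625), 0.20273476839065552) 0.00850769051785294 3317
backrest 1878 2779 [0.49332383 0.09379792 0.06107528] [ 0.0581663  -0.8627237   0.50231912] ext [0.44035628 0.07425538 0.03007937] [0.54821907 0.11199442 0.08796283]
```

View pics/w1.png

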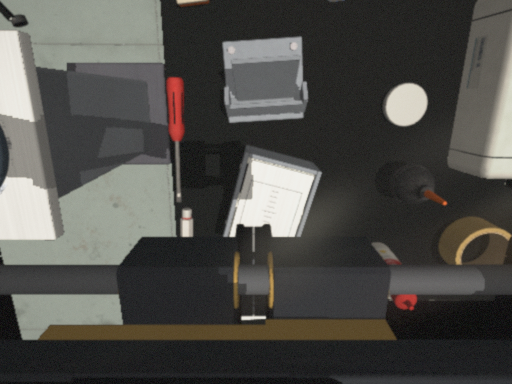

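Run:
```python
from h import *
ex=np.array([.0672,-.9977,0]); ey=np.array([.9977,.0672,0])
for f in ['w1','top','side']:
    W=np.load(f+'.npz')['W']; ok=~np.isnan(W[...,0])
    a=(W-[.487,.09,0])@ex; b=(W-[.487,.09,0])@ey; z=W[...,2]
    near=ok&(abs(a)<.085)&(abs(b)<.085)
    m=(near&(z>.0045)).astype(np.uint8); m=cv2.morphologyEx(m,cv2.MORPH_OPEN,np.ones((3,3)))
    n,l,s,_=cv2.connectedComponentsWithStats(m); k=1+np.argmax(s[1:,4]); P=W[l==k]
    print(f,'foot',cv2.minAreaRect((P[:,:2]*1000).astype(np.float32)))
    m=near&(z>.055)&(z<.1); print(' backrest lat pct',np.round(np.percentile(b[m],[1,3,50,97,99])*1e3,1),'zmax',np.percentile(z[m],99), m.sum())
    q=near&(z>.04)&(z<.085); n=np.array([.0582,-.8627,.5023]); print(' plane off',np.median((W[q]-[.4933,.0938,.0611])@n))
    m=near&(z>.02)&(z<.04); print(' cheeks lat',np.round(np.percentile(b[m],[1,3,97,99])*1e3,1))
```

```text
w1 foot ((482.4997253417969, 20.406330108642578), (150.0794219970703, 32.53858947753906), 0.44458046555519104)
 backrest lat pct [-32.5 -30.9   6.9  44.1  45.5] zmax 0.09310874311574709 1646
 plane off 0.00015893786294070183
 cheeks lat [-45.8 -42.3  55.9  59.5]
top foot ((490.6936950683594, 92.72782897949219), (109.70919799804688, 110.27108764648438), 3.88511323928833)
 backrest lat pct [-35.9 -34.3   2.5  41.1  43.2] zmax 0.0936939645390313 287
 plane off 0.00021950822963182038
 cheeks lat [-50.8 -47.1  53.5  57. ]
side foot ((490.9669189453125, 95.00570678710938), (113.67274475097656, 110.65827178955078), 3.5269651412963867)
 backrest lat pct [-35.7 -34.9   1.8  41.7  43.1] zmax 0.09602992468046224 163
 plane off 0.00012599401499177511
 cheeks lat [-51.9 -50.5  56.2  56.8]
```

Run:
```python
from h import *
rows([.488,-.126,.150],axes([.254,.967,0],[0,0,-1]),0)
```

```text
6 rows; cart mm [  12.6 -125.  -250.4] turn [ 3.000e-02 -1.000e-02  1.513e+01]
-20.8 1.9 41.7 0.0 -0.0 2.5 0; -20.7 2.8 41.7 0.0 -0.0 2.5 0; -20.6 3.8 41.7 0.0 -0.0 2.5 0; -20.4 4.7 41.7 0.0 -0.0 2.5 0; -20.2 5.6 41.7 0.0 -0.0 2.5 0; -19.9 6.4 41.7 0.0 -0.0 2.5 0;
```

Request:
send_rows:
  deltas: "-21 2 42 0 0 2.5 0; -21 3 42 0 0 2.5 0; -21 4 42 0 0 2.5 0; -20 5 42 0 0 2.5 0; -20 6 42 0 0 2.5 0; -20 6 41 0 0 2.5 0; 0 0 0 0 0 0 0; 0 0 0 0 0 0 0"

```text
time: 3.88
position: [0.4887, -0.1237, 0.1502]
tool_rot: [0.79, 0.613, 0.0, -0.0]
ft_force: [0.7, 0.4, 1.2]
grip_width: 0.0004
grip_force: 0.0
```

Run:
```python
from h import *
c=cam('side'); print(robot.get_obs()['position'],robot.get_obs()['ft_force'])
o=robot.get_obs(); Rt=R.from_quat(o['tool_rot']); tip=np.array(o['position'])+Rt.apply([0,0,.07])
C=np.array([.499,-.0825]); ex=np.array([-.254,-.967]); print('tip',tip,'cradle x,y',(tip[:2]-C)@ex,(tip[:2]-C)@[.967,-.254])
im=c['image'][150:250,180:320]; cv2.imwrite('pics/p1.png',cv2.resize(im,(700,500),interpolation=2)[...,::-1])
```

```text
[ 0.48912115 -0.12381237  0.15076157] [ 0.5950246  -0.9771341  -0.42370913]
tip [ 0.48923688 -0.12384952  0.08076168] cradle x,y 0.04246481864749007 0.0010618406229055868
```

View pics/p1.png

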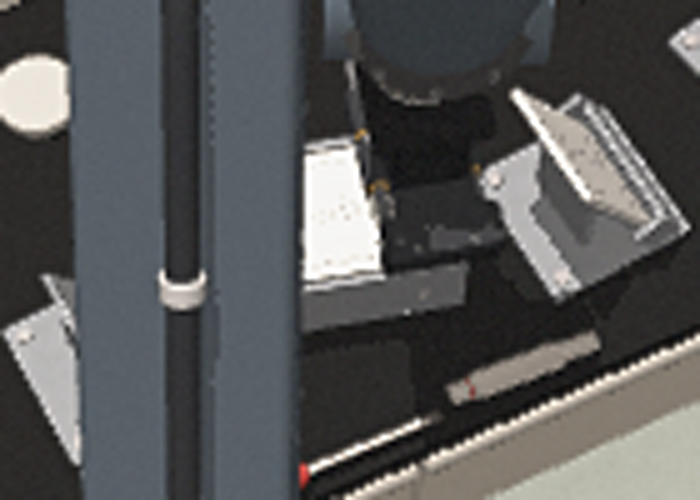

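The picture shows the gripper body over the notch end (about (430,220)), clear of plate b on the right (600,150). I'll shift 2.5 mm and press.

Request:
send_rows:
  deltas: "-2.5 1 6 0 0 0 0; 0 0 7 0 0 0 0; 0 0 5 0 0 0 0; 0 0 5 0 0 0 0; 0 0 5 0 0 0 0; 0 0 3 0 0 0 0; 0 0 0 0 0 0 0"

```text
time: 4.8
position: [0.4889, -0.1275, 0.1179]
tool_rot: [0.79, 0.613, -0.0, -0.0]
ft_force: [-0.2, -0.1, 0.1]
grip_width: 0.0005
grip_force: 0.0
```

Request:
send_rows:
  deltas: "0 0 2 0 0 0 0; 0 0 2 0 0 0 0; 0 0 2 0 0 0 0; 0 0 0 0 0 0 0"

```text
time: 5.3
position: [0.4891, -0.1277, 0.1122]
tool_rot: [0.79, 0.613, -0.0, 0.0]
ft_force: [-0.7, 0.0, 0.3]
grip_width: 0.0001
grip_force: 0.3
```

Request:
send_rows:
  deltas: "0 0 2 0 0 0 0; 0 0 2 0 0 0 0; 0 0 0 0 0 0 0"

```text
time: 5.68
position: [0.4894, -0.1284, 0.11]
tool_rot: [0.79, 0.613, -0.0, 0.001]
ft_force: [-3.5, -2.4, 14.3]
grip_width: 0.0005
grip_force: 6.3
```

Request:
send_rows:
  deltas: "0 0 -6 0 0 0 0; 0 0 -10 0 0 0 0; 0 0 -20 0 0 0 0; 0 0 -40 0 0 0 0; 0 0 -60 0 0 0 0; 0 0 -60 0 0 0 0; 0 0 0 0 0 0 0"

```text
time: 6.55
position: [0.4914, -0.1284, 0.3093]
tool_rot: [0.79, 0.613, 0.003, 0.005]
ft_force: [0.7, -0.1, -1.3]
grip_width: 0.0002
grip_force: 0.0
```

Run:
```python
from h import *
C=np.array([.499,-.0825,0]); ex=np.array([-.254,-.967,0]); ey=np.array([.967,-.254,0])
for nme in ['wrist','side','top']:
    c=cam(nme); W=world(c)
    if nme=='wrist': save(c,'pics/w2.png')
    a=(W-C)@ex; b=(W-C)@ey; m=(abs(b)<.04)&(a>-.06)&(a<.02)&(W[...,2]>.078)&(W[...,2]<.125)
    P=np.stack([a[m],b[m],W[m][:,2]],1)
    if len(P)>20:
        m0=np.median(P,0); Q=P-P.mean(0); n=np.linalg.svd(Q)[2][2]; print(nme,len(P),m0,n,'hi',np.percentile(P,98,0),'min',np.percentile(P,2,0), 'x+z med',np.median(P[:,0]+P[:,2]))
print(robot.get_obs()['position'])
```

```text
wrist 2925 [-1.69660303e-02 -6.85760980e-05  9.55212317e-02] [0.67687121 0.00161194 0.7360997 ] hi [0.00011393 0.0385199  0.10606034] min [-0.03102529 -0.03833927  0.07877873] x+z med 0.07844529278048037
side 168 [-0.01332817 -0.0073053   0.090811  ] [-0.70408076  0.00633937 -0.71009161] hi [0.00060201 0.03687943 0.10831838] min [-0.02874809 -0.03883785  0.07831227] x+z med 0.07823281430801332
top 194 [-0.01887479 -0.0101733   0.09714155] [0.69090185 0.0074333  0.72291035] hi [-0.00178685  0.02861913  0.10651118] min [-0.02957335 -0.03877018  0.08102059] x+z med 0.07783190612192889
[ 0.48824687 -0.12704424  0.3036115 ]
```

View pics/w2.png

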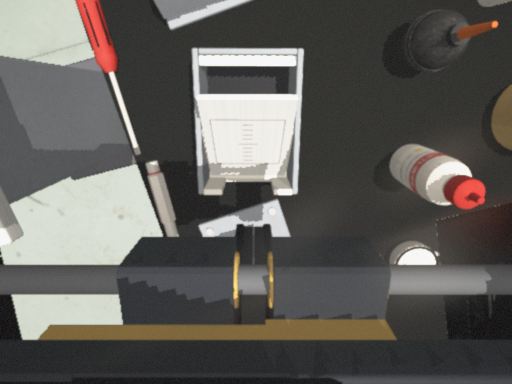

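```bash
cat >> h.py <<'E'
C=np.array([.499,-.0825,0]); EX=np.array([-.254,-.967,0]); EY=np.array([.967,-.254,0]); EZ=np.array([0,0,1.])
RG=axes(EY,EX-EZ)
E
python3 - <<'E'
from h import *
rows(C-.130*EX+[0,0,.23],RG,.3)
E
```

```text
10 rows; cart mm [ 43.8 170.3 -73.6] turn [-35.21 -35.23  85.25]
17.6 0.0 7.4 -3.5 -3.5 8.5 0.3; 17.8 -3.0 6.2 -3.5 -3.5 8.5 0.3; 17.4 -6.0 4.8 -3.5 -3.5 8.5 0.3; 16.6 -8.8 3.3 -3.5 -3.5 8.5 0.3; 15.2 -11.3 1.7 -3.5 -3.5 8.5 0.3; 13.4 -13.5 0.1 -3.5 -3.5 8.5 0.3; 11.2 -15.3 -1.6 -3.5 -3.5 8.5 0.3; 8.7 -16.6 -3.2 -3.5 -3.5 8.5 0.3; 5.9 -17.5 -4.7 -3.5 -3.5 8.5 0.3; 3.0 -17.8 -6.0 -3.5 -3.5 8.5 0.3;
```

Request:
send_rows:
  deltas: "18 0 7 -3.5 -3.5 8.5 0.3; 18 -3 6 -3.5 -3.5 8.5 0.3; 17 -6 5 -3.5 -3.5 8.5 0.3; 17 -9 3 -3.5 -3.5 8.5 0.3; 15 -11 2 -3.5 -3.5 8.5 0.3; 13 -14 0 -3.5 -3.5 8.5 0.3; 11 -15 -2 -3.5 -3.5 8.5 0.3; 9 -17 -3 -3.5 -3.5 8.5 0.3; 6 -17 -5 -3.5 -3.5 8.5 0.3; 3 -18 -6 -3.5 -3.5 8.5 0.3"

```text
time: 7.95
position: [0.5226, 0.0394, 0.2345]
tool_rot: [0.924, -0.086, -0.052, 0.368]
ft_force: [1.0, -0.2, 0.2]
grip_width: 0.0257
grip_force: 0.0
```

Request:
send_rows:
  deltas: "0 0 0 0 0 0 0.3; 0 0 0 0 0 0 0.3"

```text
time: 8.2
position: [0.5229, 0.0381, 0.2359]
tool_rot: [0.925, -0.083, -0.051, 0.367]
ft_force: [-0.1, -0.7, 0.2]
grip_width: 0.0263
grip_force: 0.0
```

Run:
```python
from h import *
o=robot.get_obs(); print(o['q'],o['position'],o['grip_width'])
rows(C-.121*EX+[0,0,.1952],RG,.3)
rows(C-.0585*EX+[0,0,.1327],RG,.3)
```

```text
[ 0.14863602  0.64378672  1.6171222  -0.72553992  1.30016877  2.25336807] [0.52288859 0.03811084 0.23594614] 0.02631807423190799
1 rows; cart mm [  6.8  -3.6 -40.7] turn [-1.53 -1.2   3.99]
8.8 -26.2 30.9 -1.5 -1.2 4.0 0.3; 
3 rows; cart mm [  -9.   -64.  -103.2] turn [-1.53 -1.2   3.99]
2.3 -8.0 39.8 -0.5 -0.4 1.3 0.3; 2.4 -8.4 39.7 -0.5 -0.4 1.3 0.3; 2.4 -8.8 39.6 -0.5 -0.4 1.3 0.3;
```

Request:
send_rows:
  deltas: "4.5 -13 15.5 -0.8 -0.6 2 0.3; 4.5 -13 15.5 -0.8 -0.6 2 0.3; 0 0 0 0 0 0 0.3; 0 0 0 0 0 0 0.3"

```text
time: 8.7
position: [0.5309, 0.0337, 0.1973]
tool_rot: [0.916, -0.12, -0.048, 0.38]
ft_force: [-0.7, -0.5, -0.7]
grip_width: 0.0261
grip_force: 0.0
```

Run:
```python
from h import *
rows(C-.0585*EX+[0,0,.1327],RG,.3)
c=cam('wrist'); save(c,'pics/w3.png')
```

```text
2 rows; cart mm [-17.1 -59.6 -64.6] turn [ 0.02 -0.08 -0.24]
-0.8 -0.9 44.7 0.0 -0.0 -0.1 0.3; -0.7 -0.9 44.7 0.0 -0.0 -0.1 0.3;
```

View pics/w3.png

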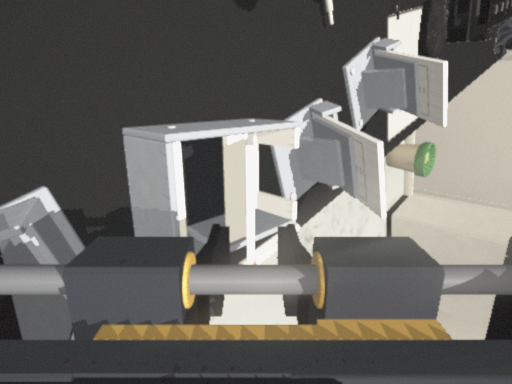

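The plate's raised edge (x≈252, rows 140–260) lies centred between the fingers (gap centre x≈253). I'll advance along the slope.

Request:
send_rows:
  deltas: "-0.5 -0.5 25 0 0 0 0.3; -0.5 -0.5 25 0 0 0 0.3; -0.5 -0.5 20 0 0 0 0.3; 0 0 14 0 0 0 0.3; 0 0 5 0 0 0 0.3; 0 0 0 0 0 0 0.3"

```text
time: 9.5
position: [0.5144, -0.0252, 0.1327]
tool_rot: [0.916, -0.12, -0.047, 0.38]
ft_force: [-0.6, -0.4, 0.2]
grip_width: 0.0258
grip_force: 0.0
```

Request:
send_rows:
  deltas: "0 0 0 0 0 0 0; 0 0 0 0 0 0 0; 0 0 0 0 0 0 0; 0 0 0 0 0 0 0"
  newtons: 40

```text
time: 10.0
position: [0.5143, -0.0251, 0.1329]
tool_rot: [0.916, -0.12, -0.047, 0.38]
ft_force: [-1.0, 0.9, 3.5]
grip_width: 0.006
grip_force: 40.0
```

Request:
send_rows:
  deltas: "0 0 -5 0 0 0 0; 0 0 -10 0 0 0 0; 0 0 -15 0 0 0 0; 0 0 -20 0 0 0 0; 0 0 -20 0 0 0 0; 0 0 -20 0 0 0 0; 0 0 -20 0 0 0 0; 0 20 -20 0 0 0 0; 0 30 -30 0 0 0 0; 0 20 -20 0 0 0 0"

```text
time: 11.25
position: [0.5338, 0.0518, 0.3112]
tool_rot: [0.917, -0.12, -0.046, 0.378]
ft_force: [-0.1, 0.8, -1.4]
grip_width: 0.0058
grip_force: 40.0
```

Run:
```python
from h import *
c=cam('side'); o=robot.get_obs(); print(o['position'],o['grip_width'],o['grip_force'],o['q'],o['ft_force'])
cw=cam('wrist')
a=cv2.resize(c['image'],(512,384)); cv2.imwrite('pics/g1.png',cv2.resize(np.hstack([a[100:300,130:380],cw['image'][100:300,100:350]]),(800,320))[...,::-1])
np.savez('w4.npz',W=world(cw),im=cw['image'],p=o['position'],q=o['tool_rot'])
```

```text
[0.53492293 0.05163099 0.31473045] 0.005292135869438061 39.998199976980686 [ 0.17235677  0.56526576  1.50831457 -0.70352509  1.47908494  2.22478801] [ 0.39128565 -0.80762228  0.03888072]
```

View pics/g1.png

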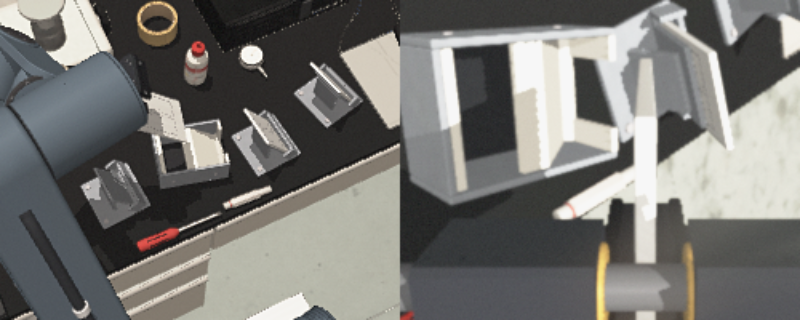

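```bash
cat >> h.py <<'E'
SX=np.array([.0675,-.9977,0]); SY=np.array([.9977,.0675,0]); XS=.5*SX-.866*EZ; NS=.866*SX+.5*EZ
m0=np.array([.4933,.0938,.0611]); S0=np.array([.487,.09,.074])+.0042*SY; S=S0+SX*((.003-NS@(S0-m0))/(NS@SX))
RS=axes(SY,XS)
def slot(x,y,z): return S+x*XS+y*SY+z*NS
E
python3 - <<'E'
from h import *
print(S, (S-[.4907,.0927,.074])@SX)
rows(slot(-.257,0,.003),RS,0)
E
```

```text
[0.49069421 0.09761672 0.074     ] -0.004905803718244793
4 rows; cart mm [-52.6 171.6 -14.5] turn [ 14.73  10.81 -15.26]
-23.7 -29.4 -24.5 3.7 2.7 -3.8 0; -20.5 -32.4 -23.5 3.7 2.7 -3.8 0; -17.2 -35.2 -22.2 3.7 2.7 -3.8 0; -13.7 -37.6 -20.6 3.7 2.7 -3.8 0;
```

Request:
send_rows:
  deltas: "-18 -23 -19 3 2.2 -3 0; -16 -25 -19 3 2.2 -3 0; -14 -27 -18 3 2.2 -3 0; -14 -29 -17 3 2.2 -3 0; -12 -30 -16 2.7 2 -3.2 0; 0 0 0 0 0 0 0; 0 0 0 0 0 0 0"

```text
time: 12.22
position: [0.4801, 0.2194, 0.2941]
tool_rot: [0.965, 0.033, 0.004, 0.261]
ft_force: [0.2, -0.1, -1.9]
grip_width: 0.0056
grip_force: 40.0
```

Run:
```python
from h import *
o=robot.get_obs(); p=np.array(o['position']); Rt=R.from_quat(o['tool_rot']); print(p,o['q'],o['grip_width'])
rows(slot(-.257,0,.003),RS,0)
for n in ['top','side']:
    c=cam(n); save(c,f'pics/{n}5.png'); W=world(c)
    T=Rt.inv().apply(np.nan_to_num(W.reshape(-1,3),nan=9)-p)
    m=(abs(T[:,1])<.008)&(T[:,2]>.08)&(T[:,2]<.2)&(abs(T[:,0])<.07)
    P=T[m]; print(n,m.sum(),'plate in tool: x',np.round(np.percentile(P[:,0],[1,3,97,99])*1e3,1),'y',np.round(np.percentile(P[:,1],[5,50,95])*1e3,1),'z',np.round(np.percentile(P[:,2],[1,90,97,99])*1e3,1))
    r=cv2.minAreaRect((P[:,[0,2]]*1000).astype(np.float32)); print(r)
    Q=(W-S); a=Q@SX;b=Q@SY;z=W[...,2]; near=(abs(a)<.085)&(abs(b)<.085)
    k=near&(z>.04)&(z<.1); print(' stand lat pct z>.04',np.round(np.percentile(b[k],[1,3,50,97,99])*1e3,1),k.sum())
    k=near&(z>.012)&(z<.04); print(' lat .012-.04',np.round(np.percentile(b[k],[1,3,97,99])*1e3,1),k.sum())
```

```text
[0.48007615 0.21944925 0.2941372 ] [ 0.42753082  0.50629153  1.57375166 -0.50600588  1.30823033  2.12543049] 0.005623548073965669
1 rows; cart mm [2.1 3.8 3.9] turn [0.22 0.48 0.18]
2.3 -1.2 -5.2 0.2 0.5 0.2 0; 
top 819 plate in tool: x [-45.6 -43.8  40.9  42.7] y [1.2 3.4 5.7] z [ 81.1 162.3 168.5 171.1]
((-0.8747901916503906, 127.83309173583984), (95.15617370605469, 89.908935546875), 89.7368392944336)
 stand lat pct z>.04 [-54.2 -51.   -1.3  49.9  53.3] 467
 lat .012-.04 [-54.9 -51.7  48.9  51.8] 377Traceback (most recent call last):
  File "<stdin>", line 8, in <module>
    return _quantile_unchecked(
        a, q, axis, out, overwrite_input, method, keepdims, weights)
    return _ureduce(a,
                    func=_quantile_ureduce_func,
    ...<5 lines>...
                    overwrite_input=overwrite_input,
                    method=method)
    r = func(a, **kwargs)
    result = _quantile(arr,
                       quantiles=q,
    ...<2 lines>...
                       out=out,
                       weights=wgt)
    slices_having_nans = np.isnan(arr[-1, ...])
                                  ~~~^^^^^^^^^
IndexError: index -1 is out of bounds for axis 0 with size 0
```

Request:
send_rows:
  deltas: "2.3 -1.2 5 0.2 0.5 0.2 0; 0 0 25 0 0 0 0; 0 0 30 0 0 0 0; 0 0 25 0 0 0 0; 0 0 15 0 0 0 0; 0 0 0 0 0 0 0; 0 0 0 0 0 0 0"

```text
time: 13.2
position: [0.4867, 0.171, 0.2083]
tool_rot: [0.965, 0.032, 0.01, 0.258]
ft_force: [-1.2, -0.1, -1.1]
grip_width: 0.0055
grip_force: 40.0
```

```bash
cat > m.py <<'E'
from h import *
o=robot.get_obs(); p=np.array(o['position']); Rt=R.from_quat(o['tool_rot']); print(p,o['grip_width'],o['ft_force'],'tcp slot',[round(float((p-S)@v)*1e3,1) for v in (XS,SY,NS)])
rows(slot(-.107,0,.003),RS,0)
c=cam('top'); W=world(c); im=c['image'][170:250,150:260]
T=Rt.inv().apply(np.nan_to_num(W.reshape(-1,3),nan=9)-p)
m=(abs(T[:,1])<.008)&(T[:,2]>.08)&(T[:,2]<.15)&(abs(T[:,0])<.07)
P=T[m]; print(m.sum(),'plate in tool: x',np.round(np.percentile(P[:,0],[1,3,97,99])*1e3,1),'y',np.round(np.percentile(P[:,1],[5,50,95])*1e3,1))
c2=cam('side'); im2=c2['image'][170:250,150:260]
import sys; cv2.imwrite(sys.argv[1],cv2.resize(np.hstack([im,im2]),(800,290),interpolation=2)[...,::-1])
E
python3 m.py pics/i1.png
```

```text
[0.48667067 0.1710033  0.20826123] 0.005545740533786239 [-1.21922711 -0.14268532 -1.1167203 ] tcp slot [-153.0, 0.9, 3.5]
1 rows; cart mm [  0.6 -22.6 -40.1] turn [-0.04 -0.15 -0.11]
-1.1 -0.5 46.0 -0.0 -0.2 -0.1 0; 
431 plate in tool: x [-46.1 -45.8  40.3  42.5] y [1.1 3.4 5.7]
```

View pics/i1.png

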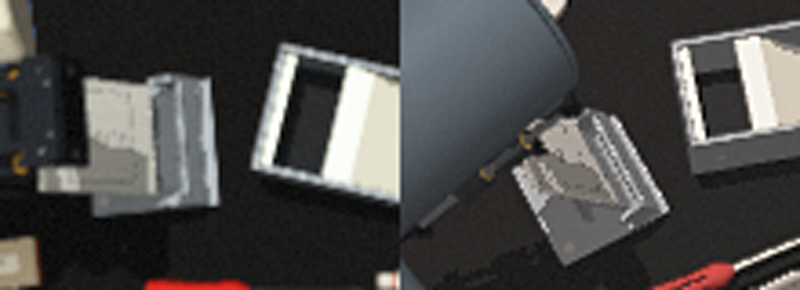

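The plate (left view, rows 80–193) sits over the stand, centred between its cheeks, on the backrest. I'll continue down slowly.

Request:
send_rows:
  deltas: "0 0 10 0 0 0 0; 0 0 10 0 0 0 0; 0 0 8 0 0 0 0; 0 0 6 0 0 0 0; 0 0 4 0 0 0 0; 0 0 3 0 0 0 0; 0 0 0 0 0 0 0"

```text
time: 14.18
position: [0.4875, 0.1502, 0.1721]
tool_rot: [0.965, 0.032, 0.009, 0.259]
ft_force: [-0.0, -0.2, -1.2]
grip_width: 0.0058
grip_force: 40.0
```

Request:
send_rows:
  deltas: "0 0 1.5 0 0 0 0; 0 0 1.5 0 0 0 0; 0 0 1 0 0 0 0; 0 0 0 0 0 0 0"

```text
time: 14.68
position: [0.4876, 0.1484, 0.1689]
tool_rot: [0.965, 0.032, 0.01, 0.259]
ft_force: [-0.7, 0.5, 0.3]
grip_width: 0.0058
grip_force: 40.0
```

Request:
send_rows:
  deltas: "0 0 1 0 0 0 0; 0 0 1 0 0 0 0; 0 0 1 0 0 0 0; 0 0 0 0 0 0 0"

```text
time: 15.18
position: [0.4877, 0.1483, 0.1688]
tool_rot: [0.965, 0.032, 0.011, 0.258]
ft_force: [-5.1, 9.9, 18.3]
grip_width: 0.0056
grip_force: 40.0
```

Request:
send_rows:
  deltas: "0 0 -2.5 0 0 0 0; 0 -1.5 0 0 0 0 0; 0 -1 0 0 0 0 0; 0 0 0 0 0 0 0"

```text
time: 15.68
position: [0.4879, 0.1498, 0.168]
tool_rot: [0.965, 0.032, 0.01, 0.26]
ft_force: [0.0, 2.8, 8.3]
grip_width: 0.0057
grip_force: 40.0
```

Request:
send_rows:
  deltas: "0 0 0 0 0 0 0.1; 0 0 0 0 0 0 0.2; 0 0 0 0 0 0 0.25; 0 0 0 0 0 0 0.25; 0 0 0 0 0 0 0.25"
  newtons: 20

```text
time: 16.3
position: [0.4874, 0.1501, 0.1669]
tool_rot: [0.965, 0.032, 0.009, 0.259]
ft_force: [0.0, 0.6, 0.8]
grip_width: 0.0217
grip_force: 0.0
```

Request:
send_rows:
  deltas: "0 1 -5 0 0 0 0.25; 0 0 -15 0 0 0 0.25; 0 0 -30 0 0 0 0.25; 0 0 -40 0 0 0 0.25; 0 0 -40 0 0 0 0.25; 0 0 -40 0 0 0 0.25; 0 0 0 0 0 0 0.25; 0 0 0 0 0 0 0.25"

```text
time: 17.3
position: [0.4809, 0.2341, 0.3148]
tool_rot: [0.965, 0.033, 0.009, 0.259]
ft_force: [-0.1, -0.1, 0.1]
grip_width: 0.0216
grip_force: 0.0
```

Run:
```python
from h import *
ims=[]
for n in ['wrist','top','side']:
    c=cam(n); W=world(c); Q=W-S; t=np.stack([Q@XS,Q@SY,Q@NS],-1)
    m=(abs(t[...,2])<.012)&(abs(t[...,1])<.06)&(t[...,0]>-.09)&(t[...,0]<.03); P=t[m]*1e3
    if len(P)>10: print(n,len(P),'x',np.round(np.percentile(P[:,0],[1,3]),1),'y',np.round(np.percentile(P[:,1],[2,98]),1),'z(top face, want 3)',np.round(np.percentile(P[:,2],[5,50,95]),1),'zmax',np.percentile(W[m][:,2],[97,99]))
    ims.append(c['image'][170:250,150:260] if n!='wrist' else cv2.resize(c['image'],(110,80)))
cv2.imwrite('pics/f.png',cv2.resize(np.hstack(ims[1:]),(800,290),interpolation=2)[...,::-1])
print(robot.get_obs()['position'],robot.get_obs()['ft_force'])
```

```text
wrist 1188 x [-67.9 -67.6] y [-40.6  46.2] z(top face, want 3) [-10.8  -2.1   4.1] zmax [0.1323205  0.13267337]
top 727 x [-66.5 -65.6] y [-44.   42.5] z(top face, want 3) [-0.9  2.8  5.8] zmax [0.13093774 0.1323809 ]
side 24 x [-11.6 -11.3] y [-46.8 -26.1] z(top face, want 3) [0.1 3.9 5.8] zmax [0.08456269 0.08595295]
[0.48095221 0.23338787 0.31366713] [-0.27456412 -0.64884023  0.25704169]
```

View pics/f.png

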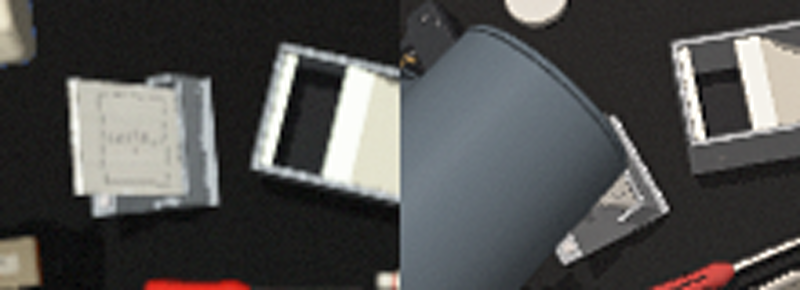

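The plate (left view, columns 70–188) is seated. Its top edge is at 131 mm and its face is on the slot plane, matching the other plates, and the gripper is clear.

```bash
python3 -c "
from rig import robot
print(robot.hand_in())"
```

```text
the job is handed in; nothing more can be done
None
```

The plate was tipped up, lifted out and stood fully down in the empty stand, leaning like the other two; the job was handed in at about 17.5 s, and no verdict came back.

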